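Click the dispenser to its next dose

ROBOT

A 7-joint arm with a two-finger parallel gripper is mounted at the origin on the work surface. World frame = base frame: x ahead of the robot, y to its left, z up, the work surface at z = 0. Lengths are in m, angles in rad, forces in N, time in s.
With the tool pointing down it reaches from about 0.4 to 0.85 m from the base axis. Payload 4.5 kg.
Tool frame: the origin (TCP) lies at the very end of the fingers, on their centre line; the grasp point (between the pads) lies 19 mm behind it; z points along the fingers, y is the line along which they close (so a half turn about z gives the same grasp; the last joint's range is limited). The gripper opens to 88 mm and grips with 3 to 60 N. Pads are 18 mm wide; open, the fingers measure 123 mm over their backs; the gripper's body (75 mm by 187 mm) begins 45 mm behind the grasp point.
Start: joints at [-1.086, 0.689, -0.195, 1.565, 0.157, 0.902, -0.215], TCP at [0.272, 0.563, 0.239] pointing down, gripper open.
Joint ranges: [-3.01, 3.01], [-0.46, 2.08], [-1.47, 1.51], [0.13, 2.56], [-1, 4.14], [0.04, 2.09], [-2.66, 2.66]. Speed limits (rad/s): [2.57, 2.57, 3.14, 3.14, 3.14, 3.14, 3.14].

INTERFACE

Orientations are given as a unit quaternion [x, y, z, w].
In Python, from plant import r gives the robot as it stands. The module is installed in compiled form; this text tells all that it offers.
- The arm moves only by the tool step_arm, never from a script. Its argument "increments" is a list of rows, each a list of 2 entries, a list of its own where there are three numbers: the shift along the world's x, y, z in cm, then the turn, a rotation vector about the world's x, y, z in degrees. A call has exactly 10 rows; each row shifts and turns the commanded pose from where the row before left it; what a row does not reach is not made up. A row lasts 1/10 s, in which the tool goes at most 50 mm and 8.59 degrees, less where a joint would pass 70% of its speed; a pose out of reach is approached as far as the arm can. A call is refused whole if a number of a shift passes 5 or a number of a turn 8.59, either way. A call with a gripper value outside its range is refused whole. "fingers" is the opening, from 0 (shut) to 1 (fully open), set as the call begins (left out, the last holds). The fingers move at their own pace and stop on an object; "grip_force" is the grip in N (left out, the last holds). Time passes only in rows, so rows that do not move let the fingers close, or fill a call up. It gives the time, the measured TCP pose, the force, the opening and the grip force at its end, in the units of the state.
- r.get_state(): the state, without advancing time (a new reading comes with each control period).
- r.snapshot(name): name is "scene" or "side" or "wrist"; returns (picture, depth): 400x640x3 uint8, red, green, blue; 400x640 float32, m along the optical axis (not along the pixel's ray), 0 where there is no reading.
- r.calibration(name): a dict with "fov_y" (degrees; the focal length in pixels is half the picture's height over the tangent of half this angle, whatever the lens; pixels are square), "cx", "cy" (the principal point, pixels), "R" (3x3) and "t" (3): a world point X has camera coordinates R X + t. Camera axes: x right, y down, z forward; pixel columns grow to the right and rows downward; lengths in m; the calibration is good to about 2 mm. A picture is of the moment at which its call begins: read the wrist's pose just before it. calibration takes no time and is no camera call; for the wrist camera it gives the pose at the moment of the call.
- r.finish_job(): hands the job in; it is judged then, once.
The state is a dict: "clock": time; "q": joint angles; "qd": joint speeds; "joint_torque": joint torques, N m; "tool_pos": TCP position; "eef_rot": TCP orientation; "contact_force": force on the tool from outside, world axes, zero at the start; "moment": the same for the moment, N m; "opening": opening from 0.0 (shut) to 1.0 (fully open); "finger_force": force on a finger pad.
Only numpy, scipy, OpenCV 4.12 (cv2) and the standard library are available. Lean on these libraries where they do the work, as an engineer would, in place of code of your own. Each camera call takes 0.05 s, during which the arm holds its last target. There are 200 camera calls.

TASK

With a fingertip, roll the knurled wheel on the spice dispenser towards its push-top until it clicks into the next notch - one click only, not on to the one after. Take the finger off the wheel, then press the push-top all the way down and let it spring back up. Grip nothing, and leave the dispenser and everything around it standing where it is.

Things in the scene. Friction and masses are not known exactly. Their poses are not given: they have to be found in the camera images.
- board: Walnut shelf board, 240 mm deep (own x) and 880 mm long (own y), on white steel brackets on the work surface; fixed. Origin on the work surface under its centre; board top is 90 mm above the origin.
- dispenser: White plastic spice dispenser, loose on the board on a rubber foot, about 0.9 kg. Box 84 mm (own x) by 150 mm (own y), deck 70 mm above the origin (centre of the underside), z up. A black knurled wheel rises from the deck at own y = +36 mm; a round tower (64 mm across, top 100 mm above the origin) with a grey push-top stands at own y = -36 mm.
- dose_wheel (a joint): Turn of the knurled wheel, rad; grows as its top rolls towards the push-top (dispenser's -y). Notches at 0, 0.6, 1.2; stops at -0.2 and 1.4. Starts in notch 0; the next, 0.6 (19 mm of rim travel), is wanted. Past about 0.3 it is drawn into 0.6, past about 0.9 into 1.2. Turning takes about 1 N at the rim.
- wheel_crown (a point): Highest point of the unpressed wheel, mid-width, 92 mm above the dispenser's origin; fixed to the dispenser, oriented like it. Wheel 64 mm across, 34 mm wide, axle level along the dispenser's x, 60 mm above its origin. The wheel is sprung: it gives down 6 mm (about 1 N to start, 7 N at the bottom) and grips a finger pressed on it with 3 N or more.
- wheel_bar (a point): Middle of the wide white bar across the wheel's rim, 32 mm from the axle; turns with the wheel. It starts 0.6 rad (18 mm sideways) from the crown on the side away from the push-top, and stands at the very top in the wanted notch.
- push_top (a joint): How far the push-top is pressed, m: 0 up, 0.008 fully down; counts as all the way down from 0.0065. Spring: 1.2 N to start, 4.4 N at the bottom; returns by itself.
- push_top_centre (a point): Centre of the top face of the push-top, a grey disc cap 48 mm across, 120 mm above the dispenser's origin when up; moves with the cap.
- jar: Empty open glass jar, 72 mm across, 95 mm high, loose on the board; origin at the centre of its underside. Bystander.
- crock: Stoneware crock with wooden lid and knob, 96 mm across, 114 mm high, loose on the board; origin at the centre of its underside. Bystander.
- scoop: Copper-toned scoop, about 175 mm long, 36 mm high, loose near one end of the board; origin at the underside near the back of its 75 x 55 mm pan, handle to its -x. Bystander.
- stretch_lid: Black silicone stretch lid, 92 mm across, 9 mm high, lying flat near one end of the board; origin at the centre of its underside. Bystander.
Mind the look-alikes: they are no part of the job. Of the things shaped like the dispenser, the white one is meant.

How it is judged:
On the way, in this order (a step that is already met when the one before it is completed fails the run):
1. the wheel rests in the next notch with the finger off it, the push-top not yet pressed (value of joint dose_wheel between 0.5 and 0.7 rad and contact force between the fingers and dose_wheel below 0.1 N and value of joint push_top below 0.002 m), for 0.2 s.
2. the push-top is pressed all the way down (value of joint push_top above 0.0065 m), for 0.05 s.
At the end, for the whole second after the job is handed in: The wheel rests in the notch at 0.6 rad (within 0.1), the push-top has been pressed and is up again (within 1.5 mm), the dispenser stands upright within 15 mm of where it was, and jar, crock, scoop and lid are within 20 mm of where they were (value of joint dose_wheel between 0.5 and 0.7 rad and value of joint push_top below 0.0015 m and distance of dispenser from where it was at the start of the episode below 0.015 m and angle between dispenser's own z axis and vertical below 0.05 rad and linear speed of dispenser below 0.01 m/s and distance of each of jar, crock, scoop, stretch_lid from where it was at the start of the episode below 0.02 m); the robot touches nothing.
It fails at once if the wheel is turned on beyond the next notch (value of joint dose_wheel above 0.95 rad).
It fails at once if the dispenser is lifted, tipped, carried or shoved away (distance of dispenser from where it was at the start of the episode above 0.015 m or angle between dispenser's own z axis and vertical above 0.15 rad).
It fails at once if the fingers straddle the wheel instead of touching it with a fingertip (z of the grasp point in the frame of wheel_crown between -0.04 and 0.004 m and horizontal distance between the grasp point and wheel_crown below 0.02 m).
It fails at once if the fingers straddle the push-top instead of touching it with a fingertip (z of the grasp point in the frame of push_top_centre between -0.04 and 0.004 m and horizontal distance between the grasp point and push_top_centre below 0.02 m).
It fails at once if the jar, crock, scoop or stretch lid is moved or lifted (distance of any of jar, crock, scoop, stretch_lid from where it was at the start of the episode above 0.02 m).
It also fails if it takes over 37 s, if anything falls off the work surface, if the arm or the gripper's body presses on something with over 40 N, if the wrist force passes 120 N, or if a joint passes its speed limit or range.

## Working session

There is one attempt and no reset: what is moved stays moved. The work goes in short steps, Python scripts to look and compute and a tool call to move; the robot and the scene stay as the last step left them, time stands still between calls to the robot, and variables do not carry over. Pictures are saved under pics/ and viewed, at most 10 in all, crops included, and the job is handed in when it is done.

Besides the shell and the picture viewer there is one more tool, called after "Emit:" as name([rows], argument=value, ...), one row to a line, values as JSON. step_arm: Moves the arm, as the interface text tells. Its arguments: {"type":"object","properties":{"increments":{"type":"array","items":{"type":"array"}},"fingers":{"type":"number"},"grip_force":{"type":"number"}},"required":["increments"]}

```bash
mkdir -p pics
cat > h.py <<'E'
import numpy as np,cv2
from plant import r
def snap(n,f):
    c=r.calibration(n);p,d=r.snapshot(n)
    cv2.imwrite('pics/'+f+'.png',p[:,:,::-1]);np.savez('pics/'+f,p=p,d=d,**{k:np.array(c[k]) for k in c});return p,d,c
def load(f): 
    z=np.load('pics/'+f+'.npz');return z['p'],z['d'],z
def pt(d,c,u,v,z=None):
    f=200/np.tan(np.radians(float(c['fov_y']))/2)
    ray=np.array([(u-c['cx'])/f,(v-c['cy'])/f,1.])
    R=np.array(c['R']);t=np.array(c['t'])
    if z is None: k=d[int(v),int(u)]
    else:
        o=-R.T@t;w=R.T@ray;k=(z-o[2])/w[2]
    return R.T@(ray*k-t)
E
python3 - <<'E'
from h import *
a=snap('scene','s0');b=snap('side','i0')
print(r.get_state())
E
```

```text
{'clock': 0.1, 'q': array([-1.08616874,  0.68986759, -0.19448672,  1.56622929,  0.15725842,
        0.90253843, -0.21508575]), 'qd': array([ 0.00155991, -0.00308456,  0.00038906, -0.00359221,  0.00189008,
        0.00211046, -0.00171139]), 'joint_torque': array([-3.38708080e-03, -5.28500390e+01, -1.27131332e+00, -1.53838331e+01,
       -5.24830772e-02,  2.00328665e-03,  3.23336758e-05]), 'tool_pos': array([0.27211766, 0.56201329, 0.23801256]), 'eef_rot': array([ 2.23491255e-01,  9.74705582e-01, -8.19510811e-04, -1.27126872e-04]), 'contact_force': array([-0.1216798 ,  0.9987836 , -0.10294911]), 'moment': array([-0.04795326,  0.01230661, -0.01147735]), 'finger_force': 0.0, 'opening': 0.9998338830019365}
```

View pics/s0.png

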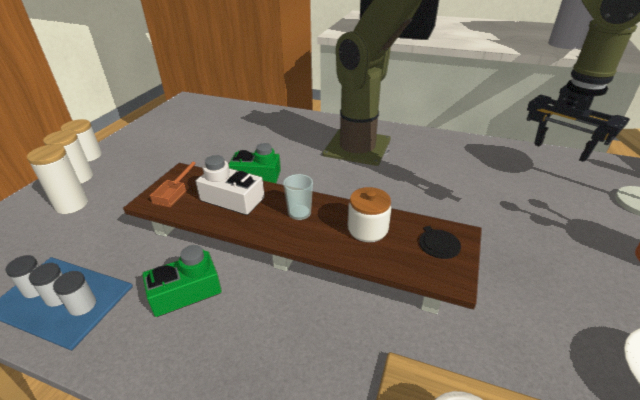

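View pics/i0.png

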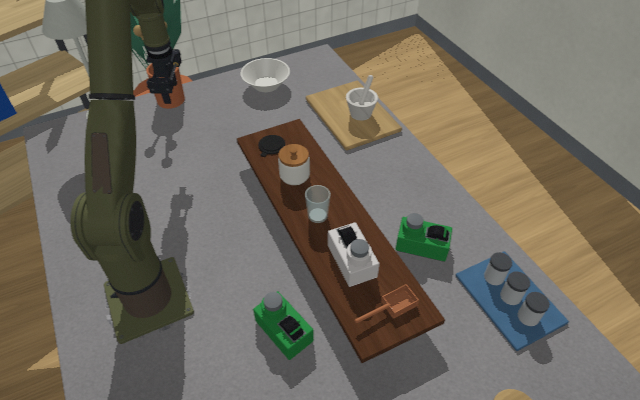

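The white dispenser stands on the board: in scene its cap is near (214,163) and its wheel near (241,180). In side they are near (359,247) and (347,236). I'll enlarge both.

Run:
```python
from h import *
A=cv2.imread('pics/s0.png')[145:220,180:280];B=cv2.imread('pics/i0.png')[215:290,310:410]
cv2.imwrite('pics/c0.png',np.vstack([cv2.resize(x,(400,300),interpolation=cv2.INTER_CUBIC) for x in (A,B)]))
for f,P in (('s0',[(214,161),(241,179),(220,175),(250,195)]),('i0',[(359,246),(347,234),(340,250)])):
    p,d,c=load(f)
    for u,v in P: print(f,u,v,pt(d,c,u,v).round(4))
# box deck pixels
for f in('s0','i0'):
    p,d,c=load(f)
    vv,uu=np.mgrid[0:400,0:640]
    F=200/np.tan(np.radians(float(c['fov_y']))/2)
    X=np.stack([(uu-c['cx'])/F*d,(vv-c['cy'])/F*d,d],-1)@np.eye(3)
    W=(X-c['t'])@c['R']
    reg=((220,280) if f=='i0' else (150,215)); ureg=((320,385) if f=='i0' else (190,270))
    S=W[reg[0]:reg[1],ureg[0]:ureg[1]].reshape(-1,3);C=p[reg[0]:reg[1],ureg[0]:ureg[1]].reshape(-1,3)
    k=(abs(S[:,2]-.16)<.006); print(f,k.sum(),cv2.minAreaRect(S[k,:2].astype(np.float32)))
    k=(S[:,2]>.203)&(S[:,2]<.22); print('cap',k.sum(),S[k].min(0),S[k].max(0),S[k].mean(0))
    k=(S[:,2]>.165)&(C.max(1)<70); print('wheel',k.sum(),S[k].mean(0))
```

```text
s0 214 161 [ 0.5417 -0.2274  0.2086]
s0 241 179 [ 0.5515 -0.1501  0.1781]
s0 220 175 [ 0.5546 -0.2077  0.1791]
s0 250 195 [ 0.5611 -0.1246  0.1419]
i0 359 246 [ 0.53   -0.2351  0.2112]
i0 347 234 [ 0.5339 -0.1676  0.1799]
i0 340 250 [ 0.5002 -0.1926  0.16  ]
s0 641 ((0.5377281308174133, -0.19605803489685059), (0.1497422754764557, 0.08457695692777634), 85.61148071289062)
cap 166 [ 0.50884788 -0.25636745  0.20306011] [ 0.55646432 -0.20916539  0.21165037] [ 0.53630868 -0.23066862  0.20734518]
wheel 194 [ 0.55670726 -0.14939797  0.18403514]
i0 716 ((0.5340167880058289, -0.19665831327438354), (0.15491080284118652, 0.08610575646162033), 84.93376159667969)
cap 242 [ 0.50721559 -0.2587732   0.20304364] [ 0.55525238 -0.20929457  0.21525574] [ 0.52943257 -0.23532001  0.20903642]
wheel 224 [ 0.52983775 -0.1798218   0.18553139]
```

View pics/c0.png

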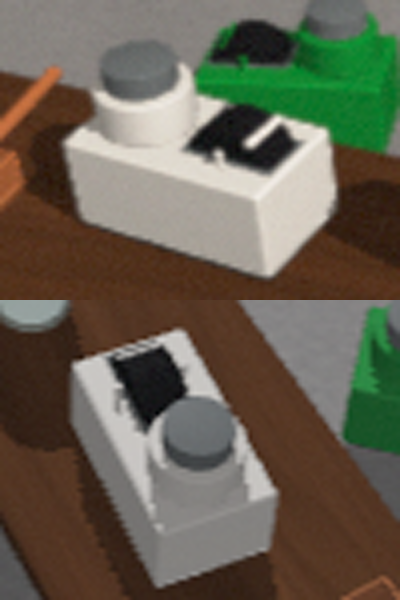

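Both views agree: the deck centre is about (0.536, -0.196) and own +y points along (0.08, 1.0). That puts the crown at about (0.539, -0.160, 0.182) and the cap at about (0.533, -0.232, 0.210). In the crop the white bar is on the far side of the wheel from the cap. I'll move over with the fingers shut.

Emit:
step_arm([
  [[0,0,4],[0,0,0]],
  [[0,-1,4],[0,0,-3]],
  [[1.3,-3.5,0],[0,0,-3.5]],
  [[1.3,-3.5,0],[0,0,-3.5]],
  [[1.3,-3.5,0],[0,0,-3.5]],
  [[1.3,-3.5,0],[0,0,-3.5]],
  [[1.3,-3.5,0],[0,0,-3.5]],
  [[1.3,-3.5,0],[0,0,-3.5]],
  [[1.3,-3.5,0],[0,0,-3.5]],
  [[1.3,-3.5,0],[0,0,-3.5]],
], fingers=0)

```text
clock: 1.1
tool_pos: [0.3764, 0.2709, 0.3186]
eef_rot: [0.477, 0.879, -0.0, -0.0]
contact_force: [-0.1, 1.0, 0.0]
opening: 0.118
finger_force: 0.0
```

Emit:
step_arm([
  [[1.3,-3.5,0],[0,0,-3.5]],
  [[1.3,-3.5,0],[0,0,-3.5]],
  [[1.3,-3.5,0],[0,0,-3.5]],
  [[1.3,-3.5,0],[0,0,-3.5]],
  [[1.3,-3.5,0],[0,0,-3.5]],
  [[1.3,-3.5,0],[0,0,-3.5]],
  [[1.3,-3.5,0],[0,0,-3.5]],
  [[1.3,-3.5,0],[0,0,-3.5]],
  [[1.3,-3.5,0],[0,0,-3.5]],
  [[1.3,-3.5,0],[0,0,-3.5]],
])

```text
clock: 2.1
tool_pos: [0.5063, -0.0788, 0.3185]
eef_rot: [0.719, 0.695, -0.0, -0.0]
contact_force: [1.0, 0.0, 0.5]
opening: 0.004
finger_force: 0.0
```

Emit:
step_arm([
  [[1.1,-2,0],[0,0,-1]],
  [[1.1,-2,0],[0,0,-1]],
  [[1.1,-2,0],[0,0,-0.7]],
  [[0,-1,0],[0,0,0]],
  [[0,0,0],[0,0,0]],
  [[0,0,-2],[0,0,0]],
  [[0,0,-2],[0,0,0]],
  [[0,0,0],[0,0,0]],
  [[0,0,0],[0,0,0]],
  [[0,0,0],[0,0,0]],
])

```text
clock: 3.1
tool_pos: [0.5398, -0.147, 0.2798]
eef_rot: [0.734, 0.679, 0.001, 0.001]
contact_force: [-0.4, 0.1, 0.3]
opening: 0.007
finger_force: 0.0
```

Run:
```python
from h import *
print(r.get_state()['contact_force'])
p,d,c=snap('wrist','w0'); s=r.get_state();print(s['tool_pos'],s['eef_rot'],s['contact_force'],s['moment'])
f=200/np.tan(np.radians(c['fov_y'])/2)
vv,uu=np.mgrid[0:400,0:640]
W=(np.stack([(uu-c['cx'])/f*d,(vv-c['cy'])/f*d,d],-1)-c['t'])@np.array(c['R'])
near=(abs(W[...,0]-.536)<.07)&(abs(W[...,1]+.196)<.1)&(d>0)
for lo,hi in((.156,.164),(.187,.193),(.205,.214),(.175,.186)):
    k=near&(W[...,2]>lo)&(W[...,2]<hi);S=W[k]
    if len(S)>9:print(lo,len(S),cv2.minAreaRect(S[:,:2].astype(np.float32)),S.mean(0))
```

```text
[-0.40107984  0.09182838  0.32907474]
[ 0.5398199  -0.14719744  0.27986443] [7.34308534e-01 6.78815130e-01 6.41368765e-04 7.64055657e-04] [-0.30734482 -0.28143414 -0.22544556] [-0.05239103  0.07237827  0.00423933]
0.156 3248 ((0.5399149060249329, -0.15723566710948944), (0.06740949302911758, 0.0838175043463707), 85.47329711914062) [ 0.54023156 -0.151547    0.15951055]
0.205 437 ((0.5333428382873535, -0.2484893947839737), (0.01881338469684124, 0.03213353827595711), 84.34520721435547) [ 0.53293496 -0.24829347  0.20752603]
0.175 1339 ((0.5396992564201355, -0.15959030389785767), (0.035738248378038406, 0.03394695371389389), 85.34467315673828) [ 0.5398487  -0.15808407  0.17995561]
```

View pics/w0.png

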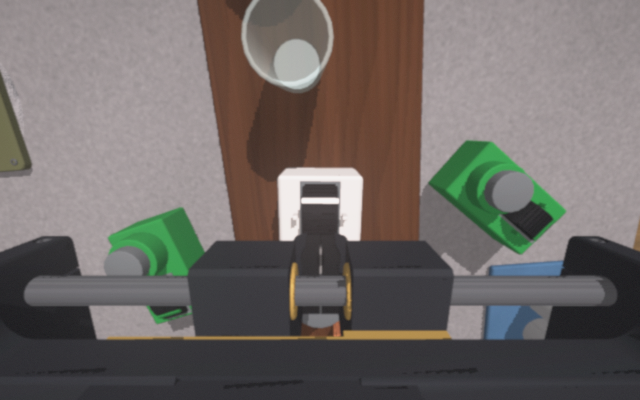

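The wrist view shows the fingers centred over the wheel, with the white bar at (320,201) on the side away from the cap. The crown is refined to (0.540, -0.160). Going down.

Emit:
step_arm([
  [[0,-0.3,-2],[0,0,0]],
  [[0,-0.3,-2],[0,0,0]],
  [[0,0,-2],[0,0,0]],
  [[0,0,-2],[0,0,0]],
  [[0,0,-1.3],[0,0,0]],
  [[0,0,0],[0,0,0]],
  [[0,0,0],[0,0,0]],
  [[0,0,-0.2],[0,0,0]],
  [[0,0,-0.2],[0,0,0]],
  [[0,0,0],[0,0,0]],
])

```text
clock: 4.15
tool_pos: [0.5395, -0.1534, 0.1821]
eef_rot: [0.734, 0.679, 0.0, 0.0]
contact_force: [0.7, 0.2, 0.7]
opening: 0.007
finger_force: 0.1
```

Emit:
step_arm([
  [[0,0,-0.1],[0,0,0]],
  [[0,0,-0.1],[0,0,0]],
  [[0,0,-0.1],[0,0,0]],
  [[0,0,0],[0,0,0]],
  [[0,0,0],[0,0,0]],
  [[0,0,0],[0,0,0]],
  [[0,0,0],[0,0,0]],
  [[0,0,0],[0,0,0]],
  [[0,0,0],[0,0,0]],
  [[0,0,0],[0,0,0]],
])

```text
clock: 5.15
tool_pos: [0.5395, -0.1534, 0.1788]
eef_rot: [0.734, 0.679, 0.0, 0.0]
contact_force: [0.6, -0.9, 3.8]
opening: 0.007
finger_force: 1.7
```

Contact is at about 3.8 N. I'll press 1 mm deeper and roll about 13 mm towards the cap.

Emit:
step_arm([
  [[0,0,-0.1],[0,0,0]],
  [[0,-0.15,0],[0,0,0]],
  [[-0.02,-0.15,0],[0,0,0]],
  [[-0.02,-0.15,0],[0,0,0]],
  [[-0.02,-0.15,0],[0,0,0]],
  [[0,-0.15,0],[0,0,0]],
  [[-0.02,-0.15,0],[0,0,0]],
  [[-0.02,-0.15,0],[0,0,0]],
  [[0,-0.15,0],[0,0,0]],
  [[0,-0.15,0],[0,0,0]],
])

```text
clock: 6.15
tool_pos: [0.5383, -0.1673, 0.1778]
eef_rot: [0.735, 0.679, -0.0, 0.0]
contact_force: [1.6, -0.1, 3.2]
opening: 0.004
finger_force: 2.2
```

Run:
```python
from h import *
s=r.get_state();print(s['tool_pos'],s['contact_force'])
snap('wrist','w1');snap('scene','s1');s=r.get_state();print(s['tool_pos'],s['contact_force'])
A=cv2.imread('pics/w1.png')[120:320,220:420];B=cv2.imread('pics/s1.png')[145:220,180:280]
cv2.imwrite('pics/c1.png',np.vstack([cv2.resize(A,(300,300),interpolation=2).copy() if 0 else cv2.resize(x,(400,300),interpolation=2) for x in(A,B)]))
```

```text
[ 0.53830955 -0.16725832  0.17778184] [ 1.55293586 -0.06277686  3.24392884]
[ 0.53826147 -0.1675412   0.17779044] [ 0.80735296 -0.26223248  4.49493735]
```

View pics/c1.png

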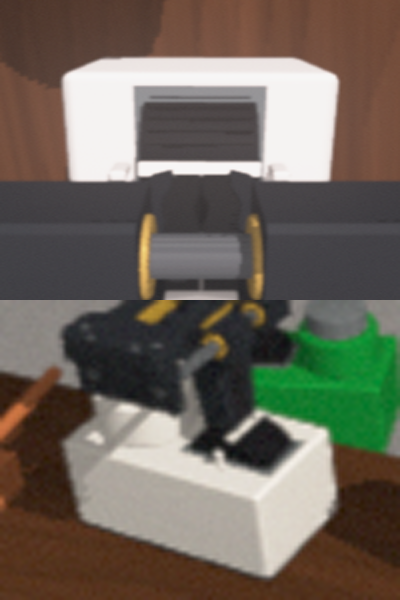

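The bar has rolled up to just behind the finger, about 0.4 rad, so it's past the 0.3 point. I'll lift straight up so the detent draws it in.

Emit:
step_arm([
  [[0,0,1],[0,0,0]],
  [[0,0,3],[0,0,0]],
  [[0,0,3],[0,0,0]],
  [[0,2,3],[0,0,0]],
  [[0,2,0],[0,0,0]],
  [[0,0,0],[0,0,0]],
  [[0,0,0],[0,0,0]],
  [[0,0,0],[0,0,0]],
  [[0,0,0],[0,0,0]],
  [[0,0,0],[0,0,0]],
])

```text
clock: 7.25
tool_pos: [0.5378, -0.1278, 0.2773]
eef_rot: [0.735, 0.678, -0.001, -0.0]
contact_force: [-0.2, 0.6, 0.3]
opening: 0.006
finger_force: 0.0
```

Run:
```python
from h import *
p,d,c=snap('wrist','w2'); s=r.get_state();print(s['tool_pos'],s['eef_rot'],s['contact_force'])
f=200/np.tan(np.radians(c['fov_y'])/2)
vv,uu=np.mgrid[0:400,0:640]
W=(np.stack([(uu-c['cx'])/f*d,(vv-c['cy'])/f*d,d],-1)-c['t'])@np.array(c['R'])
k=(abs(W[...,0]-.5397)<.013)&(abs(W[...,1]+.16)<.03)&(d>0)&(W[...,2]>.163)&(W[...,2]<.19)&(p.min(2)>130)
print('bar',k.sum(),W[k].mean(0),W[k].min(0),W[k].max(0))
k=(abs(W[...,0]-.536)<.07)&(abs(W[...,1]+.196)<.1)&(d>0)&(abs(W[...,2]-.16)<.004)
print(cv2.minAreaRect(W[k][:,:2].astype(np.float32)))
cv2.imwrite('pics/c2.png',cv2.resize(p[120:360,160:480,::-1],(640,480),interpolation=2))
```

```text
[ 0.53801017 -0.12762562  0.2773747 ] [ 7.34856098e-01  6.78222938e-01 -3.57283203e-04 -1.84823424e-04] [-0.47592024  0.06131315  0.0500958 ]<stdin>:7: RuntimeWarning: Mean of empty slice.
  ret = um.true_divide(
Traceback (most recent call last):
ValueError: zero-size array to reduction operation minimum which has no identity
```

The finger hid the wheel. I'll move over the cap, staying high, and look back from there.

Emit:
step_arm([
  [[0,-2,0],[0,0,0]],
  [[-0.1,-2,0],[0,0,0]],
  [[-0.1,-2,0],[0,0,0]],
  [[-0.1,-2,0],[0,0,0]],
  [[-0.1,-2,0],[0,0,0]],
  [[0,-0.4,0],[0,0,0]],
  [[0,0,0],[0,0,0]],
  [[0,0,0],[0,0,0]],
  [[0,0,0],[0,0,0]],
  [[0,0,0],[0,0,0]],
])

```text
clock: 8.3
tool_pos: [0.5346, -0.2298, 0.2778]
eef_rot: [0.734, 0.679, 0.0, -0.0]
contact_force: [-0.5, 0.5, -0.2]
opening: 0.003
finger_force: 0.0
```

Run:
```python
from h import *
p,d,c=snap('wrist','w3'); s=r.get_state();print(s['tool_pos'],s['contact_force'])
f=200/np.tan(np.radians(c['fov_y'])/2)
vv,uu=np.mgrid[0:400,0:640]
W=(np.stack([(uu-c['cx'])/f*d,(vv-c['cy'])/f*d,d],-1)-c['t'])@np.array(c['R'])
cv2.imwrite('pics/c3.png',cv2.resize(p[120:360,160:480,::-1],(640,480),interpolation=2))
k=(abs(W[...,0]-.5397)<.013)&(abs(W[...,1]+.16)<.03)&(d>0)&(W[...,2]>.163)&(W[...,2]<.19)&(p.min(2)>130)
if k.any():print('bar',k.sum(),W[k].mean(0),W[k].min(0),W[k].max(0))
k=(abs(W[...,0]-.536)<.07)&(abs(W[...,1]+.196)<.1)&(d>0)&(abs(W[...,2]-.16)<.004)
print(cv2.minAreaRect(W[k][:,:2].astype(np.float32)))
```

```text
[ 0.53450681 -0.23001182  0.27777225] [-0.63030282 -0.05219367  0.09272364]
bar 230 [ 0.5400069  -0.16285041  0.18258939] [ 0.52708115 -0.1665825   0.18001902] [ 0.55255438 -0.15920365  0.1851918 ]
((0.5364174842834473, -0.19839376211166382), (0.1487913429737091, 0.08375284820795059), 85.25533294677734)
```

View pics/c3.png

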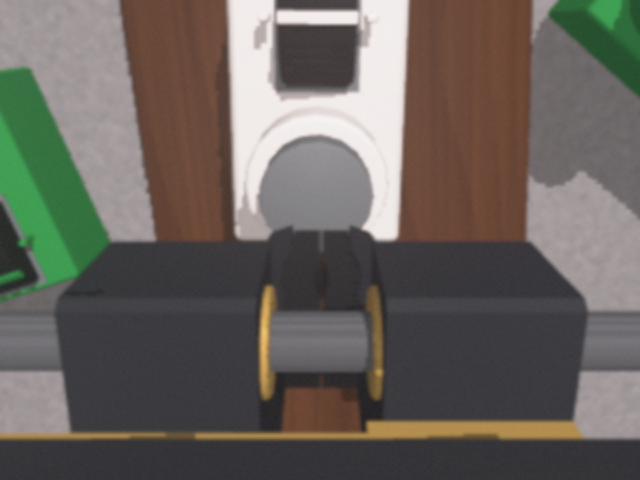

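The bar stands at the top of the wheel at crop (317,17), y about -0.163, so the wheel is in the wanted notch. The dispenser has shifted by about 2 mm at most. Now I'll press the cap.

Emit:
step_arm([
  [[-0.1,-0.4,-2],[0,0,0]],
  [[0,0,-2],[0,0,0]],
  [[0,0,-2],[0,0,0]],
  [[0,0,-0.5],[0,0,0]],
  [[0,0,-0.3],[0,0,0]],
  [[0,0,-0.3],[0,0,0]],
  [[0,0,-0.2],[0,0,0]],
  [[0,0,-0.2],[0,0,0]],
  [[0,0,0],[0,0,0]],
  [[0,0,0],[0,0,0]],
])

```text
clock: 9.35
tool_pos: [0.5336, -0.2348, 0.2032]
eef_rot: [0.734, 0.679, 0.0, 0.0]
contact_force: [-0.8, 2.0, 3.3]
opening: 0.009
finger_force: 1.9
```

Emit:
step_arm([
  [[0,0,-0.1],[0,0,0]],
  [[0,0,0],[0,0,0]],
  [[0,0,0],[0,0,0]],
  [[0,0,0],[0,0,0]],
  [[0,0,0],[0,0,0]],
  [[0,0,0],[0,0,0]],
  [[0,0,0],[0,0,0]],
  [[0,0,0],[0,0,0]],
  [[0,0,0],[0,0,0]],
  [[0,0,0],[0,0,0]],
])

```text
clock: 10.35
tool_pos: [0.5336, -0.2349, 0.202]
eef_rot: [0.734, 0.679, 0.0, 0.0]
contact_force: [-1.2, 0.3, 5.5]
opening: 0.001
finger_force: 2.5
```

Emit:
step_arm([
  [[0,0,-0.05],[0,0,0]],
  [[0,0,-0.05],[0,0,0]],
  [[0,0,0],[0,0,0]],
  [[0,0,0],[0,0,0]],
  [[0,0,0],[0,0,0]],
  [[0,0,0],[0,0,0]],
  [[0,0,0],[0,0,0]],
  [[0,0,0],[0,0,0]],
  [[0,0,0],[0,0,0]],
  [[0,0,0],[0,0,0]],
])

```text
clock: 11.35
tool_pos: [0.5336, -0.2349, 0.2018]
eef_rot: [0.734, 0.679, 0.0, 0.0]
contact_force: [-2.5, 1.5, 10.8]
opening: 0.006
finger_force: 5.2
```

The force rose to 10.8 N while the finger moved only 0.2 mm, so the cap is on its hard stop. Lifting off.

Emit:
step_arm([
  [[0,0,1],[0,0,0]],
  [[0,0,2],[0,0,0]],
  [[0,0,3],[0,0,0]],
  [[0,0,3],[0,0,0]],
  [[0,-2,0],[0,0,0]],
  [[0,-2,0],[0,0,0]],
  [[0,0,0],[0,0,0]],
  [[0,0,0],[0,0,0]],
  [[0,0,0],[0,0,0]],
  [[0,0,0],[0,0,0]],
])

```text
clock: 12.35
tool_pos: [0.5335, -0.2735, 0.2905]
eef_rot: [0.734, 0.679, 0.0, -0.0]
contact_force: [0.3, -0.0, -0.5]
opening: 0.003
finger_force: 0.0
```

Run:
```python
from h import *
p,d,c=snap('wrist','w4'); s=r.get_state();print(s['tool_pos'],s['contact_force'])
f=200/np.tan(np.radians(c['fov_y'])/2)
vv,uu=np.mgrid[0:400,0:640]
W=(np.stack([(uu-c['cx'])/f*d,(vv-c['cy'])/f*d,d],-1)-c['t'])@np.array(c['R'])
k=(abs(W[...,0]-.5397)<.013)&(abs(W[...,1]+.16)<.03)&(d>0)&(W[...,2]>.163)&(W[...,2]<.19)&(p.min(2)>130)
if k.any():print('bar',k.sum(),W[k].mean(0))
k=(abs(W[...,0]-.536)<.07)&(abs(W[...,1]+.196)<.1)&(d>0)&(abs(W[...,2]-.16)<.004)
print(cv2.minAreaRect(W[k][:,:2].astype(np.float32)))
k=(abs(W[...,0]-.534)<.015)&(abs(W[...,1]+.23)<.02)&(d>0)
print('cap z',np.median(W[k][:,2]))
cv2.imwrite('pics/c4.png',p[:,:,::-1])
```

```text
[ 0.53349122 -0.27374158  0.29055463] [-0.01258566 -0.0924377   0.54232687]
bar 246 [ 0.53955739 -0.16268861  0.18266629]
((0.536354660987854, -0.19879183173179626), (0.14964647591114044, 0.08372431248426437), 85.17894744873047)
cap z 0.3718847049439569
```

View pics/w4.png

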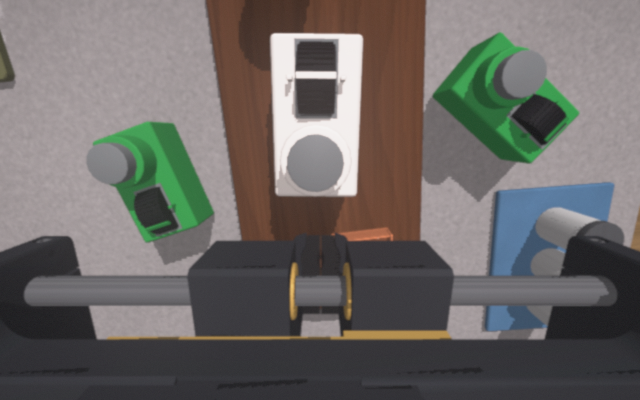

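The bar is at the top of the wheel at (316,75). The cap, at (315,162), is clear of the finger. I'll check its height and hand in if it's up.

Run:
```python
from h import *
p,d,c=load('w4'); z=pt(d,c,315,162)[2]; print(z)
if z>.207: print(r.finish_job())
```

```text
0.21000461108275864
the job is handed in; nothing more can be done
None
```

The job is handed in: the wheel rests one click on in the 0.6 notch, the push-top went to its stop and is back up at 0.210 m, and the dispenser moved only about 2–3 mm by camera; I did not re-measure the jar, crock, scoop and lid, but the arm never came near them.

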